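Clamp a plywood blank on the vacuum plate with the guarded pump switch

ROBOT

A 6-joint arm with a two-finger parallel gripper is mounted at the origin on the work surface. World frame = base frame: x ahead of the robot, y to its left, z up, the work surface at z = 0. Lengths are in m, angles in degrees, forces in N, time in s.
With the tool pointing down it reaches from about 0.4 to 0.825 m from the base axis. Payload 7 kg.
Tool frame: the origin (TCP) lies midway between the tips of the shut fingers; the grasp point (between the pads) lies 19 mm behind it; z points along the fingers, y is the line along which they close (so a half turn about z gives the same grasp; the last joint's range is limited). The gripper opens to 88 mm and grips with 3 to 60 N. Pads are 19 mm wide; open, the fingers measure 130 mm over their backs; the gripper's body (78 mm by 193 mm) begins 47 mm behind the grasp point.
Start: joints at [91.392, 20.546, 0.682, 0, -70.136, -16.507], TCP at [0.176, 0.652, 0.227] pointing down, gripper open.
Joint ranges: [-176.03, 176.03], [-82.01, 121.73], [-58.28, 71.71], [-173.87, 95.51], [-174.79, -0.11], [-173.66, 173.66]. Speed limits (degrees/s): [136.94, 136.94, 172.46, 180, 180, 180].

INTERFACE

Orientations are given as [roll, pitch, yaw] about the fixed x, y, z axes, in that order (R = Rz(yaw) Ry(pitch) Rx(roll)).
In Python, from plant import * gives the robot as it stands.
- The arm moves only by the tool move_arm, never from a script. Its argument "commands" is a list of rows, each a list of 7 numbers: the shift along the world's x, y, z in mm, then the turn, a rotation vector about the world's x, y, z in degrees, then the opening in per cent of the stroke, from 0 (shut) to 100 (fully open). In form: [[x, y, z, rx, ry, rz, fingers], ...]. A call has 1 to 20 rows; each row shifts and turns the commanded pose from where the row before left it; what a row does not reach is not made up. A row lasts 1/10 s, in which the tool goes at most 50 mm and 8.59 degrees, less where a joint would pass 70% of its speed; a pose out of reach is approached as far as the arm can. A call with a gripper value outside its range is refused whole. The fingers move at their own pace and stop on an object; "squeeze" is the grip in N (left out, the last holds). Time passes only in rows, so rows that do not move let the fingers close. It gives the time, the measured TCP pose, the force and the opening at its end, in the units of the state.
- get_state(): the state, without advancing time (a new reading comes with each control period).
- capture(name): name is "side" or "top" or "wrist"; returns a dict with "frame" (420x560x3 uint8, blue, green, red), "camera_matrix" (3x3 intrinsics, pixels), "dist_coeffs" ([k1, k2, p1, p2, k3] as OpenCV has them; the pictures are not rectified), "world_to_cam" (4x4, takes a point from world to camera coordinates); the wrist camera has in their place "tool_from_camera" (4x4, takes a point from camera to tool coordinates, whose origin is the TCP and whose axes are the flange's). Camera axes: x right, y up, looking along -z (the intrinsics and any distortion apply to the point x, -y, -z); pixel columns grow to the right and rows downward; lengths in m; the calibration is good to about 2 mm. A picture is of the moment at which its call begins: read the wrist's pose just before it. There is no depth.
- close_job(): hands the job in, once; it reports no verdict.
The state is a dict: "time_s": time; "joints": joint angles; "qd": joint speeds; "joint_torque": joint torques, N m; "tcp_pos": TCP position; "eef_rot": TCP orientation; "contact_force": force on the tool from outside, world axes, zero at the start; "moment": the same for the moment, N m; "gripper_width": finger opening in m.
Only numpy, scipy, OpenCV 4.12 (cv2) and the standard library are available. Lean on these libraries where they do the work, as an engineer would, in place of code of your own. Each camera call takes 0.05 s, during which the arm holds its last target. There are 200 camera calls.

TASK

Clear the stray dark offcut off the black vacuum plate onto the bench, then slide the plywood blank fully home, square against both of the plate's fences. Then switch the vacuum pump on to hold it: lift the sprung blue hood, push the toggle under it over to the hinge side and let the hood drop shut. Leave the red-hooded router switch and the other things on the bench alone.

Things in the scene. Friction and masses are not known exactly. Their poses are not given: they have to be found in the camera images.
- plate: Fixed black vacuum plate, 260 (x) x 280 (y) x 24 mm thick, with a grid of fine grooves. Origin at the centre of its underside on the bench, z up. Two low aluminium fences stand on it, along its +x and +y edges; the -x and -y edges are open. Wood slides on it with a friction of about 0.6.
- far_fence (a point): Middle of the far fence's inner top edge, x = +118, y = 0, z = 36 mm in the plate's frame. The fence is a bar along the whole +x edge (280 mm), 12 mm wide, rising 12 mm above the plate; its inner face looks to -x.
- side_fence (a point): Middle of the side fence's inner top edge, x = +38, y = +128, z = 36 mm in the plate's frame. The fence is a bar along the +y edge, from x = -42 to +118 mm, 12 mm wide, rising 12 mm above the plate; its inner face looks to -y.
- knob_a (a point): Top of a fixed black star knob, 40 mm across, on the plate's corner at x = -110, y = +118 mm, 36 mm higher than the plate's top. An obstacle.
- knob_b (a point): Top of the other star knob, the same, at x = -110, y = -118 mm in the plate's frame. An obstacle.
- gauge (a point): Centre of the round vacuum gauge, 38 mm across, its top 38 mm above the bench, on a port block 36 x 55 mm that adjoins the plate's -x edge from outside, at x = -148, y = -55 mm. An obstacle.
- blank: Loose plywood blank, 100 (x) x 150 (y) x 18 mm, about 0.18 kg, flat on the plate, askew by up to 0.2 rad, 60 to 75 mm short of home in the plate's x and 27 to 55 mm in y. Origin at the centre of its underside. Flush against both fences, the origin lies at x = +68, y = +53 mm in the plate's frame, axes parallel to the plate's.
- offcut: Loose dark wooden block, 30 (x) x 50 (y) x 25 mm high, about 30 g, on the plate in the gap between blank and far fence, its long side roughly along the fence and some 5 mm from it; 35 mm or more are free past each of its ends. It keeps the blank from the fence. Origin at the centre of its underside.
- starter_vac: The vacuum pump's fixed grey starter box, 110 (x) x 96 (y) x 60 mm high, on a fixed wooden switchboard (210 x 330 x 12 mm). Origin at the centre of its underside, 12 mm above the bench; its front looks to its -x, with a blue field; its top is flat. The blue hood sits on the top.
- hood_vac (a joint): Angle of the blue hood, rad: 0 shut, up to 1.75 open. A spring (0.11 to 0.15 N m) shuts it in a second when let go. A shell 100 deep x 84 wide (78 inside), its top 53 mm above the box's top, sloping down over its front 30 mm like a visor, see-through, with solid side cheeks; hinge line along y at x = +48, z = 66 mm in the frame of starter_vac.
- hood_vac_lip (a point): Middle of the front edge of the blue hood's lip, which is 66 mm wide, 3 mm thick and sticks out 15 mm from the hood's front edge; with the hood shut at x = -65, z = 88.5 mm in the frame of starter_vac, 28 mm above the box's top. It moves with the hood.
- slot_vac (a point): Middle of the opening below the blue hood's front edge when shut: 26 mm high (from the box's top up to the lip) and 78 mm wide between the cheeks; a finger can get under the lip here. At x = -51, z = 73 mm in the frame of starter_vac. Fixed to the box.
- toggle_vac (a joint): Angle of the pump's toggle under the blue hood, rad: 0 off (leaning to the box's front), 0.70 on (leaning to the hinge). Pushed past the middle (0.35) it snaps over by itself; 2 N at its tip. A tapered steel bat 39 mm long, 12 mm thick near its end; its pivot is at x = -12, y = 0, z = 62 mm in the frame of starter_vac.
- toggle_vac_tip (a point): Point near the end of the pump's toggle, 34 mm from its pivot: off it lies at x = -24, on at x = 0 mm, both at z = 94 mm in the frame of starter_vac (34 mm above the box's top).
- starter_router: The router's starter box, the same but with a red hood; it stands beside the other on the switchboard, about 170 mm from it centre to centre, on either side of it. Not to be worked.
- hood_router (a joint): Angle of the red hood, rad: 0 shut. It stays shut.
- toggle_router (a joint): Angle of the router's toggle under the red hood, rad: 0 off. It stays off.
- tin: Tin of filler, green label, 56 mm across, 75 mm high, standing on the switchboard in front of the gap between the two starter boxes. Origin at the centre of its underside. Leave alone.
- glue: White glue bottle with orange cap, 58 mm across, 170 mm high, standing at the middle of the bench beyond the plate and switchboard. Origin at the centre of its underside. Leave alone.
- level: Spirit level of aluminium and orange, 24 x 400 (y) x 50 mm high, standing along the back of the bench. Origin at the centre of its underside. Leave alone.
- brush: Bench brush with a wooden handle, 280 mm long along its x, up to 42 mm wide and 20 mm high, lying at the left or right side. Origin at the middle of its length, on the bench. Leave alone.
- rasp: Rasp with a wooden handle, 340 mm long along its x, 32 mm wide and high, lying at the side opposite to the brush. Origin near the middle of its length, on the bench. Leave alone.
- tape: Yellow tape measure, 66 x 36 x 60 mm high, standing on the switchboard between the two starter boxes. Origin at the centre of its underside. Leave alone.

How it is judged (in metres and radians):
On the way, in this order (a step that is already met when the one before it is completed fails the run):
1. the offcut is off the plate, down on the bench ((x of offcut in the frame of plate above 0.143 m or x of offcut in the frame of plate below -0.143 m or y of offcut in the frame of plate above 0.153 m or y of offcut in the frame of plate below -0.153 m) and height (world z) of offcut below 0.045 m), for 0.2 s.
2. the blank is home against both fences, with the pump still off (x of blank in the frame of plate above 0.0655 m and y of blank in the frame of plate above 0.0505 m and angle between the x axis of blank and the x axis of plate, either way round below 0.025 rad and z of blank in the frame of plate below 0.028 m and angle between blank's own z axis and vertical below 0.03 rad and value of joint toggle_vac below 0.3 rad), for 0.2 s.
3. the blue hood is lifted, with the pump still off (value of joint hood_vac above 0.2 rad and value of joint toggle_vac below 0.3 rad), for 0.05 s.
4. with the blue hood held up, the pump's toggle is flipped on (value of joint hood_vac above 0.2 rad and value of joint toggle_vac above 0.6 rad), for 0.05 s.
At the end, for the whole second after the job is handed in: The blank lies flat and home against both fences (within 2.5 mm of each and 1.4 degrees), the offcut is clear of the plate and down on the bench, the vacuum pump's toggle is on, the blue hood is shut, the router's toggle is off and its red hood shut, and nothing moves (all of step 1 and x of blank in the frame of plate above 0.0655 m and y of blank in the frame of plate above 0.0505 m and angle between the x axis of blank and the x axis of plate, either way round below 0.025 rad and z of blank in the frame of plate below 0.028 m and angle between blank's own z axis and vertical below 0.03 rad and value of joint toggle_vac above 0.6 rad and value of joint each of hood_vac, hood_router below 0.06 rad and value of joint toggle_router below 0.1 rad and linear speed of each of blank, offcut below 0.02 m/s); the robot touches nothing.
It fails at once if the tin, the glue bottle or the tape measure was shifted by more than 40 mm or tipped over (distance of any of tin, glue, tape from where it was at the start of the episode above 0.04 m or angle between any of tin, glue, tape's own z axis and vertical above 0.5 rad).
It fails at once if the spirit level, the brush or the rasp was shifted by more than 40 mm or tipped over (distance of any of level, brush, rasp from where it was at the start of the episode above 0.04 m or angle between any of level, brush, rasp's own z axis and vertical above 0.5 rad).
It fails at once if the router's switch was worked: its red hood lifted by more than 0.3 rad or its toggle flipped (value of joint toggle_router above 0.35 rad or value of joint hood_router above 0.3 rad).
It also fails if it takes over 72 s, if anything falls off the work surface, if the arm or the gripper's body presses on something with over 40 N, if the wrist force passes 120 N, or if a joint passes its speed limit or range.

## Working session

There is one attempt and no reset: what is moved stays moved. The work goes in short steps, Python scripts to look and compute and a tool call to move; the robot and the scene stay as the last step left them, time stands still between calls to the robot, and variables do not carry over. Pictures are saved under pics/ and viewed, on a budget of 10 in all, crops included, one or two more only if the job needs it, and the job is handed in when it is done.

Besides the shell and the picture viewer there is one more tool, called after "Emit:" as name(argument=value, ...) on one line, values as JSON. move_arm: Moves the arm, as the interface text tells. Its arguments: {"type":"object","properties":{"commands":{"type":"array"},"squeeze":{"type":"number"}},"required":["commands"]}

```bash
ls; mkdir -p pics; cat > h.py <<'E'
from plant import *
import numpy as np, cv2
def shot(n,f):
    c=capture(n); cv2.imwrite('pics/'+f+'.png',c['frame']); np.save('pics/'+f+'.npy',c,allow_pickle=True); return c
def load(f): return np.load('pics/'+f+'.npy',allow_pickle=True).item()
def ray(c,uv,W=None):
    W=np.array(c['world_to_cam']) if W is None else W
    p=cv2.undistortPoints(np.array([[uv]],float),np.array(c['camera_matrix']),np.array(c['dist_coeffs']))[0,0]
    d=W[:3,:3].T@np.array([p[0],-p[1],-1]); o=-W[:3,:3].T@W[:3,3]; return o,d
def atz(c,uv,z,W=None):
    o,d=ray(c,uv,W); return o+d*(z-o[2])/d[2]
def proj(c,P,W=None):
    W=np.array(c['world_to_cam']) if W is None else W
    q=(W[:3,:3]@np.atleast_2d(P).T).T+W[:3,3]; q=q*[1,-1,-1]
    return cv2.projectPoints(q,np.zeros(3),np.zeros(3),np.array(c['camera_matrix']),np.array(c['dist_coeffs']))[0][:,0]
E
python3 - <<'E'
from h import *
s=get_state(); print(s)
a=shot('top','top0'); b=shot('side','side0')
print(a['world_to_cam'],b['world_to_cam'],a['camera_matrix'])
im=np.vstack([a['frame'],b['frame']])
for n in ['top0','side0']:
    f=load(n)['frame']; cv2.imwrite('pics/%s_b.png'%n,cv2.resize(f,(800,600),interpolation=cv2.INTER_CUBIC))
E
```

```text
pics
{'time_s': 0.0, 'joints': array([ 9.13939159e+01,  2.05941040e+01,  6.32638047e-01, -1.93913438e-02,
       -7.01367271e+01, -1.65068096e+01]), 'qd': array([-0.04436563, -0.12520547, -0.03378237, -0.00991349, -0.04733288,
       -0.02284527]), 'joint_torque': array([ 3.65491906e-04, -5.82710230e+01,  2.93077809e+01,  6.99805051e+00,
        7.07758343e-03, -1.36320973e-04]), 'tcp_pos': array([0.17589159, 0.65115942, 0.22558624]), 'eef_rot': array([ 1.79900674e+02, -1.04246287e-02, -1.51194889e+01]), 'contact_force': array([-0.20881265, -0.08358446,  0.33689088]), 'moment': array([-0.07304198, -0.01646984, -0.00175899]), 'gripper_width': 0.08761046417807633}
[[ 0.02555025 -0.9996409  -0.00807839 -0.01845541]
 [ 0.98746423  0.02397825  0.15601101 -0.5973278 ]
 [-0.15576128 -0.01196325  0.98772228 -1.24558117]
 [ 0.          0.          0.          1.        ]] [[-0.99601985 -0.08843758 -0.01110155  0.56831425]
 [ 0.0533762  -0.6915681   0.72033641 -0.0955908 ]
 [-0.07138228  0.71687681  0.69353602 -1.12657679]
 [ 0.          0.          0.          1.        ]] [[392.49703919   0.         275.32900181]
 [  0.         392.49703919 202.45899703]
 [  0.           0.           1.        ]]
```

View pics/top0_b.png

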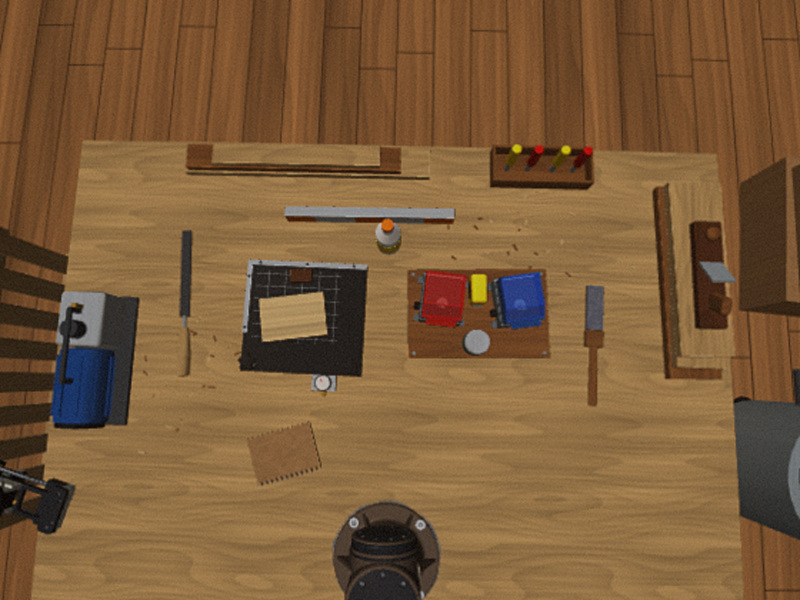

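View pics/side0_b.png

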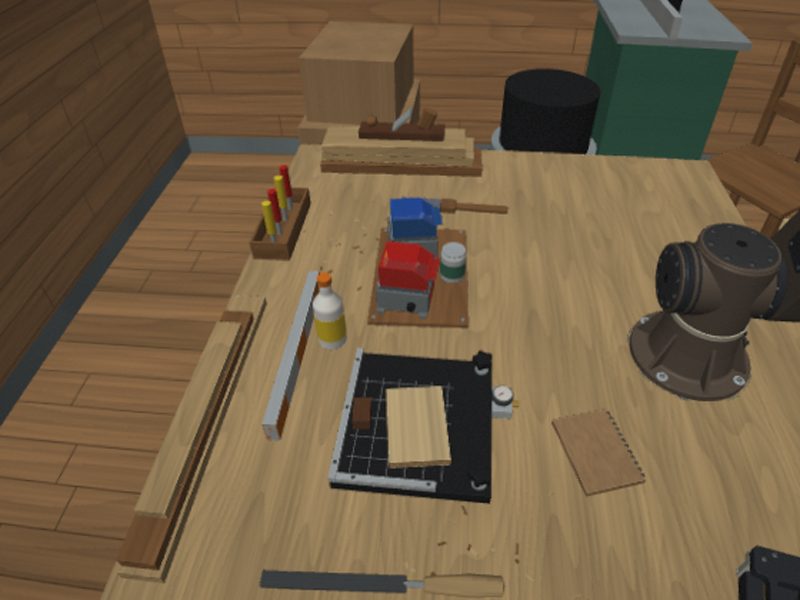

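Top view (800x600): plate corners ≈(249,262),(367,264),(361,375),(241,370). The blank is at about (293,317), the offcut at (300,275), the blue hood at (520,300) on the right and the red one at (443,298). The tape is at (479,289), the tin at (477,342) and the glue at (388,237).

```bash
python3 - <<'E'
from h import *
c=load('top0'); s=560/800
for n,uv,z in [('p++',(249,262),.036),('p+-',(367,264),.036),('p--',(361,375),.024),('p-+',(241,370),.024),
 ('b1',(259,302),.042),('b2',(324,292),.042),('b3',(327,332),.042),('b4',(264,342),.042),('off',(300,275),.049),
 ('blueTop',(520,295),.125),('board tl',(409,270),.012),('board tr',(546,269),.012),('board br',(549,356),.012),('board bl',(409,357),.012),
 ('tin',(477,342),.087),('tape',(479,289),.072),('glue',(388,228),.17),('gauge',(322,382),.038)]:
    print(n,(atz(c,np.array(uv)*s,z)*1000).round())
print(capture('wrist')['tool_from_camera'])
E
```

```text
p++ [656. 338.  36.]
p+- [658.  60.  36.]
p-- [400.  66.  24.]
p-+ [404. 343.  24.]
b1 [561. 306.  42.]
b2 [588. 157.  42.]
b3 [496. 146.  42.]
b4 [469. 289.  42.]
off [625. 213.  49.]
blueTop [ 579. -278.  125.]
board tl [650. -39.  12.]
board tr [ 661. -365.   12.]
board br [ 455. -369.   12.]
board bl [445. -44.  12.]
tin [ 478. -191.   87.]
tape [ 599. -197.   72.]
glue [709.  10. 170.]
gauge [382. 153.  38.]
[[ 7.22358819e-04  9.59574645e-01  2.81453334e-01  7.69024424e-02]
 [ 9.99999710e-01 -6.25223878e-04 -4.34919805e-04 -1.60004464e-04]
 [-2.41366672e-04  2.81453567e-01 -9.59574818e-01 -1.58921563e-01]
 [ 0.00000000e+00  0.00000000e+00  0.00000000e+00  1.00000000e+00]]
```

Emit:
move_arm(commands=[[20, -24, 10, 0, 0, 1, 80], [25, -30, 10, 0, 0, 1, 80], [25, -30, 10, 0, 0, 1, 80], [25, -30, 10, 0, 0, 1, 80], [25, -30, 10, 0, 0, 1, 80], [25, -30, 10, 0, 0, 1, 80], [25, -30, 10, 0, 0, 1, 80], [25, -30, 10, 0, 0, 1, 80], [25, -30, 10, 0, 0, 1, 80], [25, -30, 10, 0, 0, 1, 80], [25, -30, 0, 0, 0, 1, 80], [25, -30, 0, 0, 0, 1, 80], [25, -30, 0, 0, 0, 1, 80], [25, -30, 0, 0, 0, 1, 80], [25, -30, 0, 0, 0, 0, 80], [4, -6, 0, 0, 0, 0, 80], [0, 0, 0, 0, 0, 0, 80]])

```text
time_s: 1.85
tcp_pos: [0.5505, 0.2004, 0.326]
eef_rot: [180.0, 0.1, -1.3]
contact_force: [-1.1, -0.4, 0.9]
gripper_width: 0.0704
```

```bash
cat >> h.py <<'E'
from scipy.spatial.transform import Rotation as Ro
def wshot(f):
    s=get_state(); c=capture('wrist'); T=np.eye(4); T[:3,:3]=Ro.from_euler('xyz',s['eef_rot'],degrees=True).as_matrix(); T[:3,3]=s['tcp_pos']
    c=dict(c); c['world_to_cam']=np.linalg.inv(T@np.array(c['tool_from_camera'])); np.save('pics/'+f+'.npy',c,allow_pickle=True)
    cv2.imwrite('pics/'+f+'.png',cv2.resize(c['frame'],(800,600),interpolation=cv2.INTER_CUBIC)); return c,s
E
python3 - <<'E'
from h import *
c,s=wshot('w1'); print(s['time_s'],s['tcp_pos'],s['eef_rot'],s['contact_force'],s['gripper_width'])
E
```

```text
1.85 [0.55047356 0.20036012 0.32595765] [ 1.79965669e+02  5.22514453e-02 -1.26305059e+00] [-1.07393448 -0.3915245   0.91680481] 0.07043183522682452
```

View pics/w1.png

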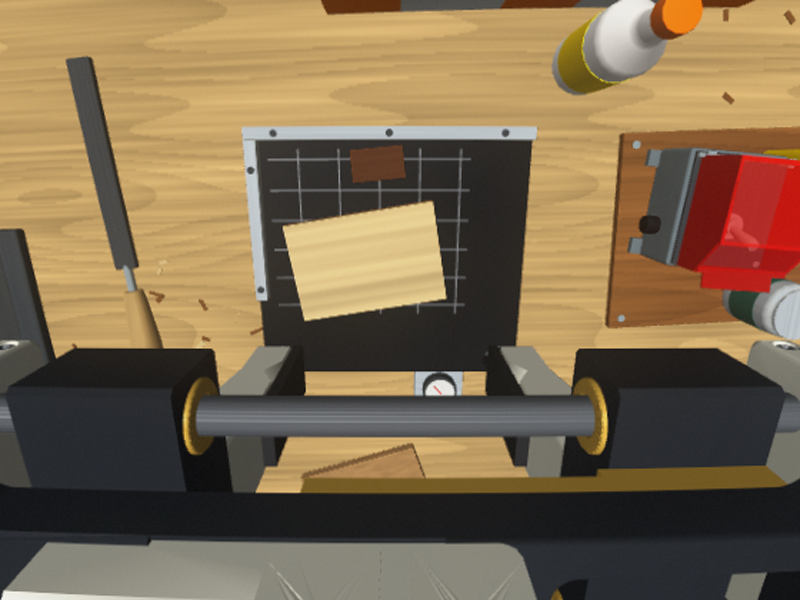

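Far fence inner edge runs from (257,140) to (534,139); side fence inner edge from (257,140) to (267,299). Blank top corners are (283,227),(433,202),(446,297),(304,320). The offcut top corners are (350,151),(403,146),(405,177),(353,182).

```bash
cat > a.py <<'E'
from h import *
c=load('w1'); s=.7
def P(l,z): return np.array([atz(c,np.array(u)*s,z) for u in l])*1000
far=P([(257,140),(534,139)],.036); side=P([(257,140),(267,299)],.036)
out=P([(243,127),(537,127)],.036)
bl=P([(283,227),(433,202),(446,297),(304,320)],.042)
of=P([(350,151),(403,146),(405,177),(353,182)],.049)
print('far',far.round(1),'side',side.round(1),'out',out.round(1),'bl',bl.round(1),'of',of.round(1),sep='\n')
print(bl.mean(0),of.mean(0))
e=lambda a,b:np.degrees(np.arctan2(*(b-a)[[1,0]]))
print('blank yaw',e(bl[1],bl[0])-90,e(bl[3],bl[0]),'off yaw',e(of[1],of[0])-90,e(of[3],of[0]),'plate',e(far[1],far[0])-90,e(side[1],side[0]))
E
python3 a.py
```

```text
far
[[651.1 329.1  36. ]
 [646.5  65.3  36. ]]
side
[[651.1 329.1  36. ]
 [492.9 335.   36. ]]
out
[[663.3 341.2  36. ]
 [657.3  63.   36. ]]
bl
[[568.5 309.9  42. ]
 [589.4 162.   42. ]
 [492.9 148.5  42. ]
 [470.9 296.6  42. ]]
of
[[638.4 239.6  49. ]
 [641.8 190.4  49. ]
 [613.8 189.   49. ]
 [610.3 238.1  49. ]]
[530.42784979 229.25226439  42.        ] [626.0666046  214.29866164  49.        ]
blank yaw 8.069464094078597 7.722301824020286 off yaw 3.888714073865202 3.070191789741846 plate -1.018953058369675 -2.1494208654313396
```

Emit:
move_arm(commands=[[15, 3, -25, 0, 0, 1, 80], [15, 3, -40, 0, 0, 1, 80], [15, 3, -40, 0, 0, 1, 80], [15, 3, -40, 0, 0, 1, 80], [15, 2, -40, 0, 0, 1, 80], [0, 0, -40, 0, 0, 0, 80], [0, 0, -30, 0, 0, 0, 80], [0, 0, -25, 0, 0, 0, 80], [0, 0, -15, 0, 0, 0, 80], [0, 0, 0, 0, 0, 0, 80]])

```text
time_s: 2.9
tcp_pos: [0.6233, 0.216, 0.0295]
eef_rot: [179.9, 0.2, 3.9]
contact_force: [0.4, -0.3, -0.6]
gripper_width: 0.0702
```

Close on it with a moderate grip and lift.

Emit:
move_arm(commands=[[2, -1, -1, 0, 0, 0, 60], [0, 0, 0, 0, 0, 0, 40], [0, 0, 0, 0, 0, 0, 40], [0, 0, 0, 0, 0, 0, 40], [0, 0, 10, 0, 0, 0, 40], [0, 0, 20, 0, 0, 0, 40], [0, 0, 30, 0, 0, 0, 40], [0, 0, 30, 0, 0, 0, 40]], squeeze=15)

```text
time_s: 3.7
tcp_pos: [0.6267, 0.2143, 0.122]
eef_rot: [180.0, 0.0, 3.9]
contact_force: [0.2, 1.2, 0.3]
gripper_width: 0.0501
```

Emit:
move_arm(commands=[[-5, 20, 0, 0, 0, -1, 40], [-6, 30, 0, 0, 0, -1, 40], [-6, 30, 0, 0, 0, -1, 40], [-6, 30, 0, 0, 0, -1, 40], [-6, 30, -10, 0, 0, -1, 40], [-6, 30, -10, 0, 0, 0, 40], [-6, 18, -20, 0, 0, 0, 40], [-6, 5, -20, 0, 0, 0, 40], [0, 0, -25, 0, 0, 0, 40], [0, 0, -18, 0, 0, 0, 40], [0, 0, -10, 0, 0, 0, 40], [0, 0, 0, 0, 0, 0, 40]])

```text
time_s: 4.9
tcp_pos: [0.58, 0.4073, 0.0073]
eef_rot: [179.9, 0.0, -1.1]
contact_force: [-0.0, -0.3, -0.9]
gripper_width: 0.05
```

Emit:
move_arm(commands=[[0, 0, 0, 0, 0, 0, 65], [0, 0, 0, 0, 0, 0, 65], [0, 0, 20, 0, 0, 0, 65], [0, 0, 35, 0, 0, 0, 65], [-3, -6, 35, 0, 0, 0, 100], [-15, -20, 30, 0, 0, 0, 100], [-25, -30, 5, 0, 0, 0, 100], [-25, -30, 0, 0, 0, 0, 100], [-25, -30, 0, 0, 0, 0, 100], [-20, -30, 0, 0, 0, 0, 100], [-13, -20, 0, 0, 0, 0, 100], [-7, -10, -20, 0, 0, 0, 100], [0, 0, -35, 0, 0, 0, 100], [0, 0, -25, 0, 0, 0, 100], [0, 0, 0, 0, 0, 0, 100]])

```text
time_s: 6.4
tcp_pos: [0.4456, 0.23, 0.0506]
eef_rot: [179.8, 0.2, -1.2]
contact_force: [0.1, -0.7, 0.5]
gripper_width: 0.0875
```

```bash
python3 - <<'E'
from h import *
c,s=wshot('w2')
E
```

```text
(no output)
```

View pics/w2.png

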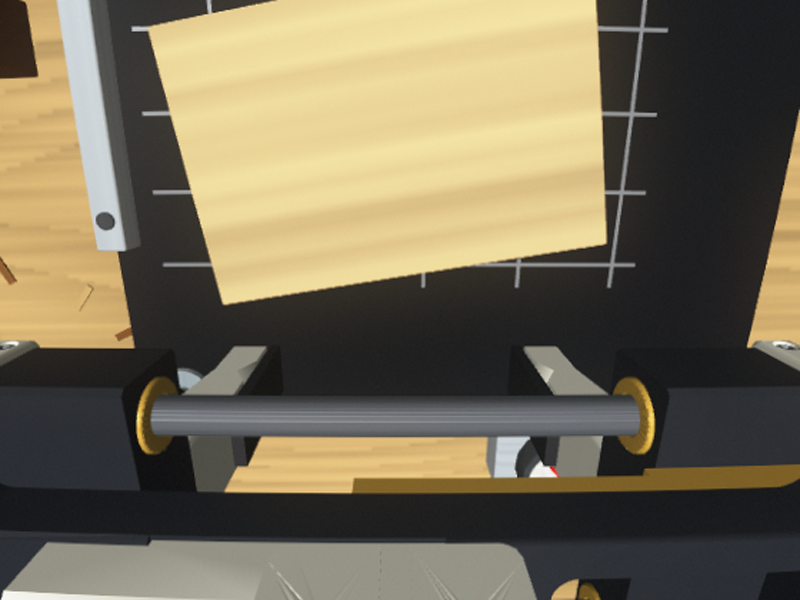

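The picture shows the fingers clear behind the blank, whose near edge runs from (222,303) to (606,243). The offcut is off the plate at (15,40). Next: lower and push +x.

Emit:
move_arm(commands=[[0, 0, -12, 0, 0, 0, 100], [0, 0, -9, 0, 0, 0, 100], [6, 0, 0, 0, 0, 0, 100], [6, 0, 0, 0, 0, 0, 100], [6, 0, 0, 0, 0, 0, 100], [6, 0, 0, 0, 0, 0, 100], [6, 0, 0, 0, 0, 0, 100], [6, -1, 0, 0, 0, 0, 100], [6, 0, 0, 0, 0, 0, 100], [6, 0, 0, 0, 0, 0, 100], [6, 0, 0, 0, 0, 0, 100], [6, 0, 0, 0, 0, 0, 100], [6, 0, 0, 0, 0, 0, 100], [6, -1, 0, 0, 0, 0, 100], [6, 0, 0, 0, 0, 0, 100], [4, 0, 0, 0, 0, 0, 100], [0, 0, 0, 0, 0, 0, 100]])

```text
time_s: 8.15
tcp_pos: [0.5298, 0.2297, 0.0315]
eef_rot: [-180.0, -0.0, -1.1]
contact_force: [-0.1, -1.2, -0.4]
gripper_width: 0.0879
```

Emit:
move_arm(commands=[[2, 0, 0, 0, 0, 0, 100], [2, 0, 0, 0, 0, 0, 100], [2, 0, 0, 0, 0, 0, 100], [1, 0, 0, 0, 0, 0, 100], [1, 0, 0, 0, 0, 0, 100]])

```text
time_s: 8.65
tcp_pos: [0.537, 0.2296, 0.0315]
eef_rot: [180.0, 0.0, -1.1]
contact_force: [-0.5, 0.5, 0.2]
gripper_width: 0.0877
```

Emit:
move_arm(commands=[[1, 0, 0, 0, 0, 0, 100], [1, 0, 0, 0, 0, 0, 100], [1, 0, 0, 0, 0, 0, 100], [0, 0, 0, 0, 0, 0, 100]])

```text
time_s: 9.05
tcp_pos: [0.5377, 0.2296, 0.0315]
eef_rot: [180.0, 0.2, -1.1]
contact_force: [-12.2, 4.1, 7.2]
gripper_width: 0.0874
```

Contact with the far fence (-12 N). I'll back off and go round to the -y face with the fingers shut.

Emit:
move_arm(commands=[[-8, 0, 0, 0, 0, 0, 100], [-9, 0, 10, 0, 0, 0, 60], [0, 0, 30, 0, 0, 0, 20], [8, -12, 15, 0, 0, 0, 0], [20, -30, 0, 0, 0, 0, 0], [20, -30, 0, 0, 0, 0, 0], [18, -28, 0, 0, 0, 0, 0], [8, -12, 0, 0, 0, 0, 0], [0, -1, -10, 0, 0, 0, 0], [0, 0, -25, 0, 0, 0, 0], [0, 0, -15, 0, 0, 0, 0], [0, 0, -5, 0, 0, 0, 0], [0, 0, 0, 0, 0, 0, 0]])

```text
time_s: 10.35
tcp_pos: [0.5962, 0.117, 0.0309]
eef_rot: [180.0, 0.1, -1.1]
contact_force: [-1.1, -0.2, 0.1]
gripper_width: 0.0013
```

Emit:
move_arm(commands=[[0, 5, 0, 0, 0, 0, 0], [0, 5, 0, 0, 0, 0, 0], [0, 5, 0, 0, 0, 0, 0], [0, 5, 0, 0, 0, 0, 0], [1, 5, 0, 0, 0, 0, 0], [0, 5, 0, 0, 0, 0, 0], [0, 4, 0, 0, 0, 0, 0], [0, 2, 0, 0, 0, 0, 0], [0, 2, 0, 0, 0, 0, 0], [0, 2, 0, 0, 0, 0, 0], [0, 1, 0, 0, 0, 0, 0], [0, 0, 0, 0, 0, 0, 0]])

```text
time_s: 11.55
tcp_pos: [0.598, 0.1578, 0.0315]
eef_rot: [-180.0, -0.0, -1.1]
contact_force: [-0.5, -0.2, -0.5]
gripper_width: 0.0
```

Emit:
move_arm(commands=[[0, 1, 0, 0, 0, 0, 0], [0, 1, 0, 0, 0, 0, 0], [0, 1, 0, 0, 0, 0, 0], [0, 1, 0, 0, 0, 0, 0], [0, 0, 0, 0, 0, 0, 0]])

```text
time_s: 12.05
tcp_pos: [0.598, 0.1618, 0.0315]
eef_rot: [-180.0, -0.0, -1.1]
contact_force: [-0.7, 0.2, -0.1]
gripper_width: 0.0007
```

Emit:
move_arm(commands=[[0, 1, 0, 0, 0, 0, 0], [0, 1, 0, 0, 0, 0, 0], [0, 1, 0, 0, 0, 0, 0], [0, 1, 0, 0, 0, 0, 0], [0, 0, 0, 0, 0, 0, 0]])

```text
time_s: 12.55
tcp_pos: [0.5981, 0.1658, 0.0315]
eef_rot: [-180.0, -0.0, -1.1]
contact_force: [-0.6, -0.4, 0.5]
gripper_width: 0.0007
```

Emit:
move_arm(commands=[[0, 1, 0, 0, 0, 0, 0], [0, 1, 0, 0, 0, 0, 0], [0, 1, 0, 0, 0, 0, 0], [0, 0, 0, 0, 0, 0, 0]])

```text
time_s: 12.95
tcp_pos: [0.5977, 0.1671, 0.0316]
eef_rot: [179.9, 0.1, -1.1]
contact_force: [1.7, -8.5, 1.8]
gripper_width: 0.0002
```

```bash
python3 - <<'E'
from h import *
c,s=wshot('w3'); print(s['tcp_pos'],s['contact_force'])
E
```

```text
[0.59770838 0.16706114 0.0315852 ] [ 1.70350366 -8.51269946  1.75600209]
```

View pics/w3.png

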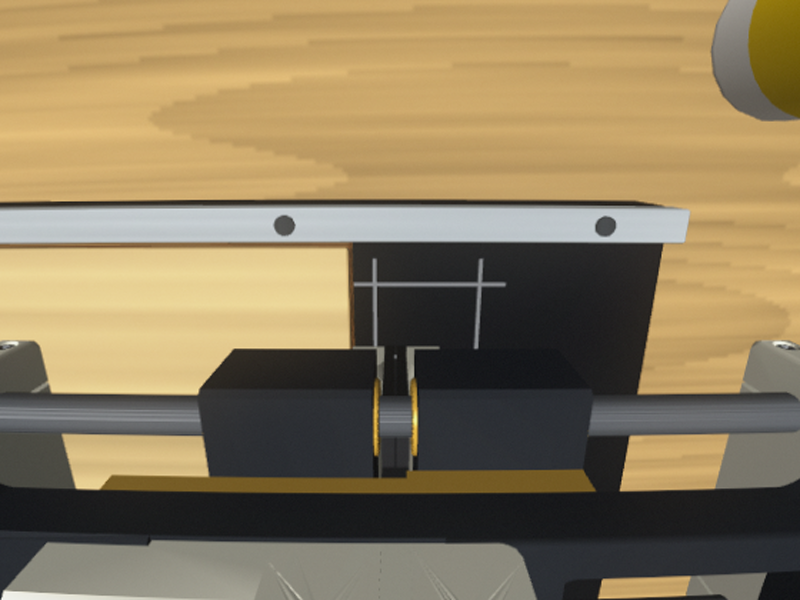

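The far edge of the blank lies along the far fence (row 245) and the side push ended in fence contact. A last x nudge follows, then a check from above.

Emit:
move_arm(commands=[[0, -8, 0, 0, 0, 0, 0], [0, -4, 25, 0, 0, 0, 0], [-8, 8, 30, 0, 0, 0, 0], [-20, 24, 0, 0, 0, 0, 0], [-20, 28, 0, 0, 0, 0, 0], [-20, 26, 0, 0, 0, 0, 0], [-12, 16, 0, 0, 0, 0, 0], [0, 0, -20, 0, 0, 0, 0], [0, 0, -25, 0, 0, 0, 0], [0, 0, -10, 0, 0, 0, 0], [6, 0, 0, 0, 0, 0, 0], [6, 0, 0, 0, 0, 0, 0], [4, 0, 0, 0, 0, 0, 0], [2, 0, 0, 0, 0, 0, 0], [1, 0, 0, 0, 0, 0, 0], [1, 0, 0, 0, 0, 0, 0], [0, 0, 0, 0, 0, 0, 0]])

```text
time_s: 14.7
tcp_pos: [0.538, 0.2585, 0.0317]
eef_rot: [-180.0, -0.0, -1.1]
contact_force: [0.1, -0.7, 0.5]
gripper_width: 0.0005
```

Emit:
move_arm(commands=[[1, 0, 0, 0, 0, 0, 0], [1, 0, 0, 0, 0, 0, 0], [1, 0, 0, 0, 0, 0, 0], [0, 0, 0, 0, 0, 0, 0]])

```text
time_s: 15.1
tcp_pos: [0.5384, 0.2585, 0.0316]
eef_rot: [179.9, 0.2, -1.1]
contact_force: [-14.8, 3.7, 9.8]
gripper_width: 0.0003
```

Emit:
move_arm(commands=[[-8, 0, 0, 0, 0, 0, 0], [-8, 0, 15, 0, 0, 0, 0], [0, 0, 35, 0, 0, 0, 0], [0, 0, 45, 0, 0, 0, 0], [0, -5, 45, 0, 0, 0, 0], [0, -5, 30, 0, 0, 0, 0], [0, 0, 0, 0, 0, 0, 0]])

```text
time_s: 15.8
tcp_pos: [0.5271, 0.2496, 0.2083]
eef_rot: [-179.7, -0.5, -1.1]
contact_force: [-0.6, -0.0, 0.1]
gripper_width: 0.0004
```

```bash
python3 - <<'E'
from h import *
c,s=wshot('w4'); print(s['tcp_pos'])
cv2.imwrite('pics/w4c.png',cv2.resize(c['frame'][0:300,60:460],(800,600),interpolation=cv2.INTER_CUBIC))
E
```

```text
[0.52714332 0.24961145 0.2082804 ]
```

View pics/w4c.png

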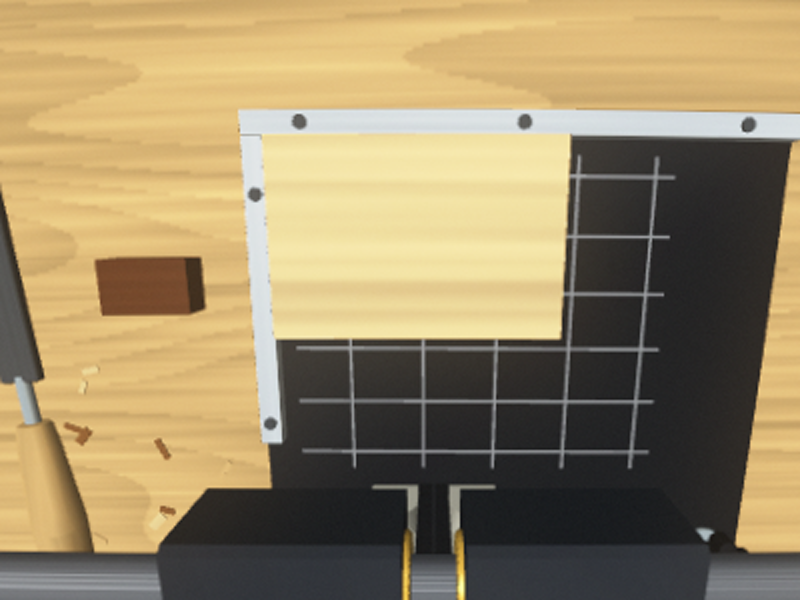

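The blank is flush in the corner of both fences (corner at (263,135) in the crop), and the offcut lies on the bench at (150,287). Next I'll look at the blue box.

Emit:
move_arm(commands=[[0, -20, 25, 0, 0, 0, 0], [3, -38, 25, 0, 0, 0, 0], [3, -38, 25, 0, 0, 0, 0], [3, -38, 25, 0, 0, 0, 0], [3, -38, 20, 0, 0, 0, 0], [3, -38, 0, 0, 0, 0, 0], [3, -38, 0, 0, 0, 0, 0], [3, -38, 0, 0, 0, 0, 0], [3, -38, 0, 0, 0, 0, 0], [3, -38, 0, 0, 0, 0, 0], [3, -38, 0, 0, 0, 0, 0], [3, -38, 0, 0, 0, 0, 0], [0, -38, 0, 0, 0, 0, 0], [0, -38, 0, 0, 0, 0, 0], [0, -5, 0, 0, 0, 0, 0], [0, 0, 0, 0, 0, 0, 0]])

```text
time_s: 17.45
tcp_pos: [0.5573, -0.2713, 0.3204]
eef_rot: [-180.0, 0.1, -1.2]
contact_force: [0.3, -0.2, 0.4]
gripper_width: 0.0001
```

```bash
python3 - <<'E'
from h import *
c,s=wshot('w5'); print(s['tcp_pos'],s['eef_rot'],s['joints'].round(1),s['time_s'])
E
```

```text
[ 0.55731719 -0.27131169  0.32035146] [-1.79980282e+02  1.17042685e-01 -1.24450569e+00] [ -7.9  12.9   2.2  -0.  -79.3  96.7] 17.45
```

View pics/w5.png

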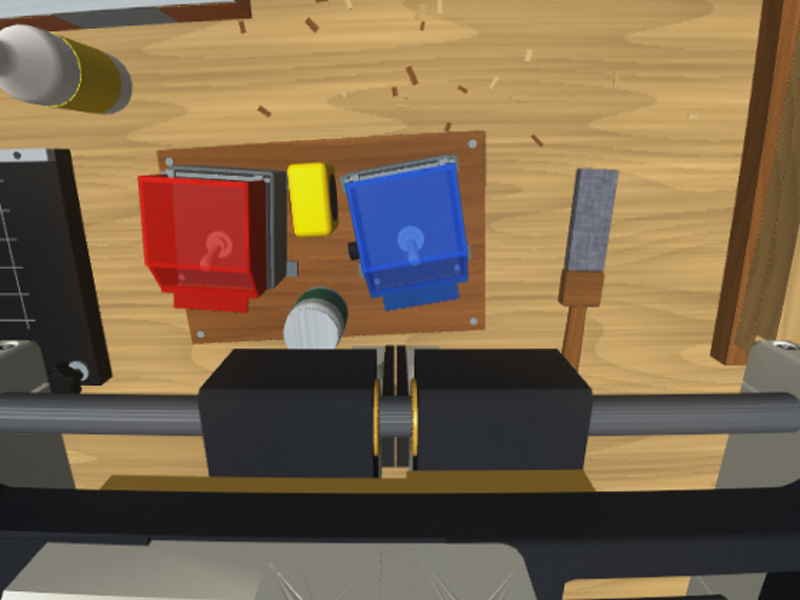

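Blue lip front edge runs from (386,310) to (459,298). The hood's back top edge runs from (346,181) to (455,160), and the toggle base is at about (411,240). The tin top is at (313,330) and the tape at (311,199).

```bash
python3 - <<'E'
from h import *
c=load('w5'); s=.7
P=lambda u,z: atz(c,np.array(u)*s,z)*1000
L=[P((386,310),.1005),P((459,298),.1005)]; B=[P((346,181),.125),P((455,160),.125)]
print('lip',L,'w',np.linalg.norm(L[0]-L[1]),'back',B,np.linalg.norm(B[0]-B[1]))
e=lambda a,b:np.degrees(np.arctan2(*(b-a)[[1,0]]))
print('yaw',e(L[1],L[0])-90,e(B[1],B[0])-90, 'axis',e((L[0]+L[1])/2,(B[0]+B[1])/2))
print('toggle base',P((411,240),.074),'tin',P((313,330),.087))
# refine: fit box pose to points by least squares
from scipy.optimize import least_squares
box=np.array([[-65,33,100.5],[-65,-33,100.5],[-12,0,74]])
px=np.array([(386,310),(459,298),(411,240)])*s
def W(p):
    a=p[2];R=np.array([[np.cos(a),-np.sin(a)],[np.sin(a),np.cos(a)]]);q=box.copy();q[:,:2]=box[:,:2]@R.T+p[:2];return q
f=lambda p:(proj(c,W(p)/1000)-px).ravel()
r=least_squares(f,[570,-280,.15],x_scale=[10,10,.1]); print(r.x,np.degrees(r.x[2]),r.fun.round(1))
E
```

```text
lip [array([ 508.03375602, -262.61303635,  100.5       ]), array([ 517.81073948, -327.20507848,  100.5       ])] w 65.32779892017037 back [array([ 621.0041487 , -235.37576366,  125.        ]), array([ 634.80867508, -318.70910547,  125.        ])] 84.46899316398934
yaw 8.607245819556368 9.405876289012866 axis 8.832179903014843
toggle base [ 565.64013007 -286.34350216   74.        ] tin [ 485.27289816 -193.61973287   87.        ]
[ 5.77253121e+02 -2.84726945e+02  1.55392468e-01] 8.903332588068142 [-0.3  0.1  0.2 -0.3  0.2  0.2]
```

Emit:
move_arm(commands=[[-10, -3, 0, 0, 0, 5, 0], [-10, -3, 0, 0, 0, 5, 0], [-10, -3, 0, 1.2, -7.9, 0, 0], [-10, -3, 0, 1.2, -7.9, 0, 0], [-10, -3, 0, 1.2, -7.9, 0, 0], [-10, -3, -15, 1.2, -7.9, 0, 0], [-10, -3, -15, 1.2, -7.9, 0, 0], [-10, -3, -20, 0, 0, 0, 0], [-10, -4, -20, 0, 0, 0, 0], [-4, -3, -20, 0, 0, 0, 0], [0, 0, 0, 0, 0, 0, 0]])

```text
time_s: 18.6
tcp_pos: [0.4636, -0.2989, 0.2302]
eef_rot: [-179.7, -38.7, 8.8]
contact_force: [-0.1, -0.4, -0.3]
gripper_width: 0.0004
```

```bash
cat > st.py <<'E'
from h import *
s=get_state(); a=np.radians(8.9); d=s['tcp_pos']*1000-[577.3,-284.7,12]; u=np.array([np.cos(a),np.sin(a),0])
R=Ro.from_euler('xyz',s['eef_rot'],degrees=True).as_matrix()
print('box XYZ',(d@u).round(1),(d@[-u[1],u[0],0]).round(1),d[2].round(1),'tool z',R[:,2].round(3),'tool y',R[:,1].round(3)); print(s['joints'].round(1),s['time_s'],s['contact_force'].round(1))
E
python3 st.py
```

```text
box XYZ -114.5 3.6 218.2 tool z [ 0.618  0.1   -0.78 ] tool y [ 0.156 -0.988 -0.004]
[-33.6  -1.2 -22.3 -37.1 -44.8 153.8] 18.6 [-0.1 -0.4 -0.3]
```

Emit:
move_arm(commands=[[0, -2, -20, 0, 0, 0, 0], [0, -2, -30, 0, 0, 0, 0], [0, 0, -30, 0, 0, 0, 0], [0, 0, -20, 0, 0, 0, 0], [0, 0, 0, 0, 0, 0, 0]])

```text
time_s: 19.1
tcp_pos: [0.4647, -0.303, 0.1309]
eef_rot: [-179.7, -38.7, 8.8]
contact_force: [0.1, 0.2, 0.2]
gripper_width: 0.0007
```

```bash
python3 st.py
```

```text
box XYZ -114.1 -0.7 118.9 tool z [ 0.618  0.101 -0.78 ] tool y [ 0.156 -0.988 -0.004]
[-37.4   7.4 -25.4 -47.2 -38.4 169.5] 19.1 [0.1 0.2 0.2]
```

j6 is near its limit, so I'll turn the tool half a turn about its own axis (same grasp, camera below).

Emit:
move_arm(commands=[[0, 0, 0, 5.06, 0.826, -6.38, 0], [0, 0, 0, 5.06, 0.826, -6.38, 0], [0, 0, 0, 5.06, 0.826, -6.38, 0], [0, 0, 0, 5.06, 0.826, -6.38, 0], [0, 0, 0, 5.06, 0.826, -6.38, 0], [0, 0, 0, 5.06, 0.826, -6.38, 0], [0, 0, 0, 5.06, 0.826, -6.38, 0], [0, 0, 0, 5.06, 0.826, -6.38, 0], [0, 0, 0, 5.06, 0.826, -6.38, 0], [0, 0, 0, 5.06, 0.826, -6.38, 0], [0, 0, 0, 5.06, 0.826, -6.38, 0], [0, 0, 0, 5.06, 0.826, -6.38, 0], [0, 0, 0, 5.06, 0.826, -6.38, 0], [0, 0, 0, 5.06, 0.826, -6.38, 0], [0, 0, 0, 5.06, 0.826, -6.38, 0], [0, 0, 0, 5.06, 0.826, -6.38, 0], [0, 0, 0, 5.06, 0.826, -6.38, 0], [0, 0, 0, 5.06, 0.826, -6.38, 0], [0, 0, 0, 5.06, 0.826, -6.38, 0], [0, 0, 0, 5.06, 0.826, -6.38, 0]])

```text
time_s: 21.1
tcp_pos: [0.4661, -0.3045, 0.1354]
eef_rot: [-167.8, 37.0, -150.7]
contact_force: [-0.4, 0.6, 0.6]
gripper_width: 0.0004
```

Emit:
move_arm(commands=[[0, 0, 0, 5.06, 0.826, -6.38, 0], [0, 0, 0, 5.06, 0.826, -6.38, 0], [0, 0, 0, 0, 0, 0, 0]])

```text
time_s: 21.4
tcp_pos: [0.466, -0.3045, 0.1351]
eef_rot: [179.6, 38.8, -171.1]
contact_force: [1.2, 0.2, -0.1]
gripper_width: 0.0004
```

```bash
python3 st.py
```

```text
box XYZ -113.0 -2.3 123.1 tool z [ 0.618  0.104 -0.779] tool y [-0.159  0.987  0.006]
[-37.5   7.3 -25.  -46.8 -39.  -11. ] 21.4 [ 1.2  0.2 -0.1]
```

Emit:
move_arm(commands=[[0, 2, -15, 0, 0, 0, 0], [0, 0, -20, 0, 0, 0, 0], [0, 0, -15, 0, 0, 0, 0], [0, 0, 0, 0, 0, 0, 0]])

```text
time_s: 21.8
tcp_pos: [0.4648, -0.302, 0.0821]
eef_rot: [179.6, 38.6, -170.9]
contact_force: [0.4, -0.1, 1.0]
gripper_width: 0.0006
```

```bash
python3 st.py; python3 - <<'E'
from h import *
c=shot('side','s2')
cv2.imwrite('pics/s2c.png',cv2.resize(c['frame'][110:260,220:420],(800,600),interpolation=cv2.INTER_CUBIC))
E
```

```text
box XYZ -113.8 0.3 70.1 tool z [ 0.615  0.106 -0.781] tool y [-0.162  0.987  0.006]
[-39.6  12.5 -26.1 -53.  -36.4  -1.3] 21.8 [ 0.4 -0.1  1. ]
```

View pics/s2c.png

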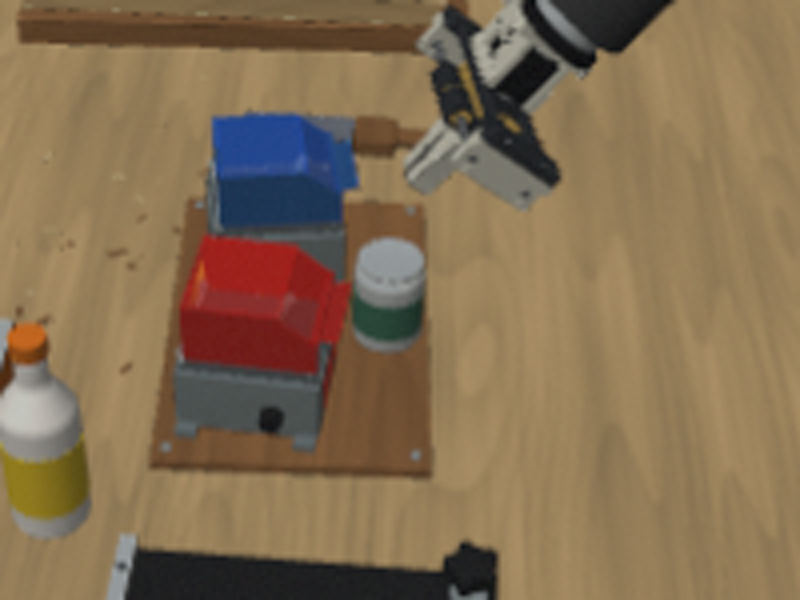

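The fingertips are in front of the blue lip at its height, clear of the tin. Going in under the lip.

Emit:
move_arm(commands=[[9, 1.5, 2, 0, 0, 0, 0], [10, 1.5, 0, 0, 0, 0, 0], [10, 1.5, 0, 0, 0, 0, 0], [8, 1.3, 0, 0, 0, 0, 0], [6, 1, 0, 0, 0, 0, 0], [4, 0.6, 0, 0, 0, 0, 0], [0, 0, 0, 0, 0, 0, 0]])

```text
time_s: 22.55
tcp_pos: [0.512, -0.2948, 0.0844]
eef_rot: [179.5, 38.6, -171.1]
contact_force: [-1.0, -0.1, 0.2]
gripper_width: 0.0002
```

```bash
python3 st.py
```

```text
box XYZ -66.1 0.2 72.4 tool z [ 0.616  0.105 -0.781] tool y [-0.16   0.987  0.007]
[-34.3  14.  -23.8 -51.7 -33.5  -7. ] 22.55 [-1.  -0.1  0.2]
```

Emit:
move_arm(commands=[[3, 0.5, 1, 0, 0, 0, 0], [3, 0.5, 3, 0, 0, 0, 0], [2, 0.3, 4, 0, 0, 0, 0], [2, 0.3, 4, 0, 0, 0, 0], [2, 0.3, 5, 0, 0, 0, 0], [2, 0.3, 5, 0, 0, 0, 0], [2, 0.3, 5, 0, 0, 0, 0], [2, 0.3, 5, 0, 0, 0, 0], [2, 0.3, 3, 0, 0, 0, 0], [0, 0, 0, 0, 0, 0, 0], [0, 0, 0, 0, 0, 0, 0]])

```text
time_s: 23.65
tcp_pos: [0.5319, -0.2921, 0.1198]
eef_rot: [179.6, 38.7, -171.1]
contact_force: [-0.4, -0.6, -0.1]
gripper_width: 0.0001
```

```bash
python3 st.py; python3 - <<'E'
from h import *
c=shot('side','s3')
cv2.imwrite('pics/s3c.png',cv2.resize(c['frame'][110:230,240:400],(800,600),interpolation=cv2.INTER_CUBIC))
E
```

```text
box XYZ -46.0 -0.3 107.8 tool z [ 0.616  0.104 -0.781] tool y [-0.159  0.987  0.006]
[-30.8  11.4 -22.4 -46.6 -33.9 -15.8] 23.65 [-0.4 -0.6 -0.1]
```

View pics/s3c.png

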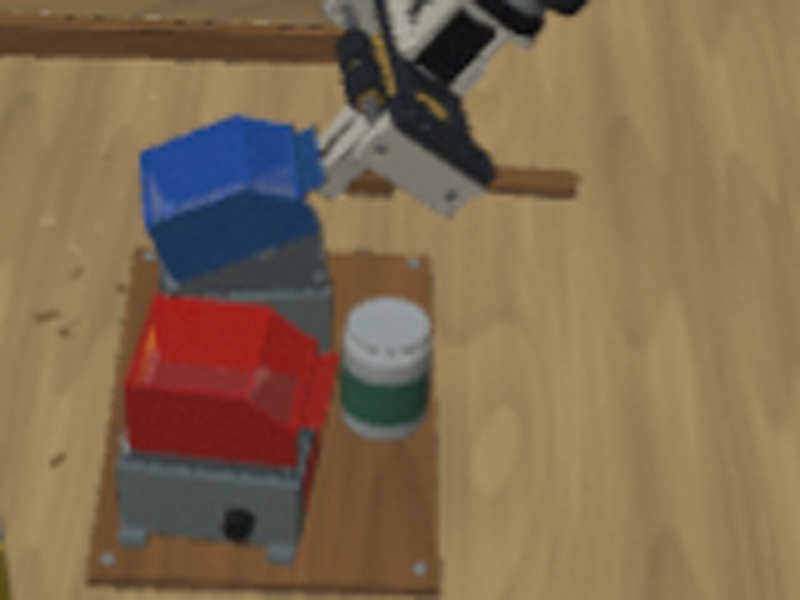

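The blue hood is lifted about 0.35 rad on the fingertips. Next: lower a little in front of the toggle, then push it toward the hinge.

Emit:
move_arm(commands=[[1, 0.2, -7, 0, 0, 0, 0], [0, 0, -7, 0, 0, 0, 0], [0, 0, -5, 0, 0, 0, 0], [4, 0.6, -2, 0, 0, 0, 0], [4, 0.6, 0, 0, 0, 0, 0], [4, 0.6, 0, 0, 0, 0, 0], [4, 0.6, 0, 0, 0, 0, 0], [3, 0.5, 0, 0, 0, 0, 0], [3, 0.5, 0, 0, 0, 0, 0], [3, 0.5, 0, 0, 0, 0, 0], [3, 0.5, 0, 0, 0, 0, 0], [0, 0, 0, 0, 0, 0, 0]])

```text
time_s: 24.9
tcp_pos: [0.5615, -0.2873, 0.0989]
eef_rot: [179.5, 38.7, -171.1]
contact_force: [0.3, -1.0, -1.9]
gripper_width: 0.0006
```

```bash
python3 st.py
```

```text
box XYZ -16.1 -0.1 86.9 tool z [ 0.617  0.104 -0.78 ] tool y [-0.159  0.987  0.006]
[-28.8  14.7 -21.  -48.2 -31.4 -15.1] 24.9 [ 0.3 -1.  -1.9]
```

Emit:
move_arm(commands=[[2, 0.3, 0, 0, 0, 0, 0], [2, 0.3, 0, 0, 0, 0, 0], [1, 0.2, 0, 0, 0, 0, 0], [0, 0, 0, 0, 0, 0, 0]])

```text
time_s: 25.3
tcp_pos: [0.5652, -0.2867, 0.0984]
eef_rot: [179.5, 38.6, -171.1]
contact_force: [-5.4, -1.3, 0.8]
gripper_width: 0.0004
```

```bash
python3 st.py; python3 - <<'E'
from h import *
c=shot('top','t3')
cv2.imwrite('pics/t3c.png',cv2.resize(c['frame'][165:255,310:430],(800,600),interpolation=cv2.INTER_CUBIC))
E
```

```text
box XYZ -12.3 -0.1 86.4 tool z [ 0.615  0.104 -0.781] tool y [-0.159  0.987  0.006]
[-28.4  14.9 -20.8 -48.  -31.2 -15.6] 25.3 [-5.4 -1.3  0.8]
```

View pics/t3c.png

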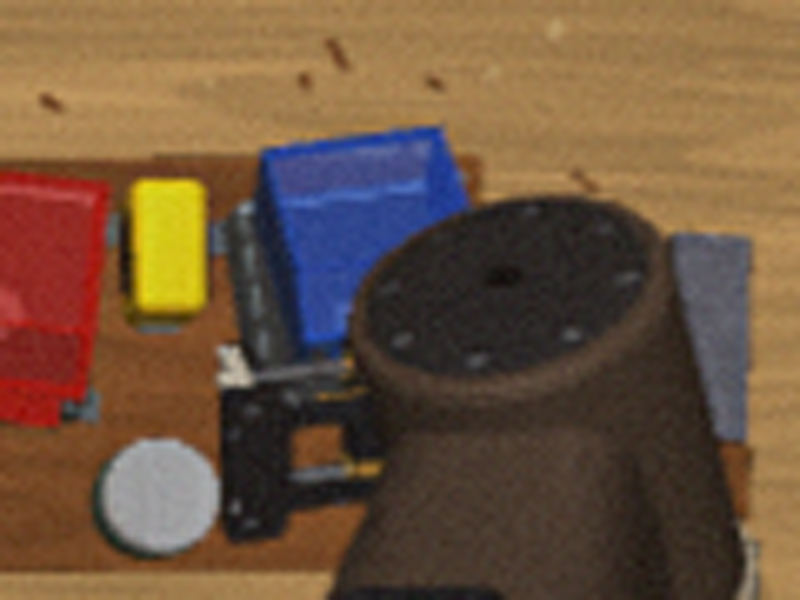

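Hood held up and the push ended against the toggle's stop (5 N). Backing straight out so that the hood drops, then rising clear.

Emit:
move_arm(commands=[[-5, -0.8, 0, 0, 0, 0, 0], [-8, -1.2, 0, 0, 0, 0, 0], [-8, -1.2, 0, 0, 0, 0, 0], [-8, -1.2, -2, 0, 0, 0, 0], [-8, -1.2, -4, 0, 0, 0, 0], [-8, -1.2, -4, 0, 0, 0, 0], [-8, -1.2, -3, 0, 0, 0, 0], [-8, -1.2, 0, 0, 0, 0, 0], [-10, -1.5, 0, 0, 0, 0, 0], [-15, -2.3, 0, 0, 0, 0, 0], [-20, -3, 0, 0, 0, 0, 0], [-10, -1.5, 15, 0, 0, 0, 0], [0, 0, 35, 0, 0, 0, 0], [0, 0, 45, 0, 0, 0, 0], [0, 0, 45, 0, 0, 0, 0], [0, 0, 45, 0, 0, 0, 0], [0, 0, 40, -1.2, 7.9, 0, 0], [0, 0, 10, -1.2, 7.9, 0, 0], [10, 0, 0, -1.2, 7.9, 0, 0], [20, 0, 0, -1.2, 7.9, 0, 0]])

```text
time_s: 27.35
tcp_pos: [0.4784, -0.304, 0.3155]
eef_rot: [179.3, 8.1, -171.1]
contact_force: [-0.9, -1.4, 0.7]
gripper_width: 0.0004
```

Emit:
move_arm(commands=[[30, 2, 0, -1.2, 7.9, 0, 0], [35, 2, 0, 0, 0, 0, 0], [35, 2, 0, 0, 0, 0, 0], [20, 2, 0, 0, 0, 0, 0], [0, 0, 0, 0, 0, 0, 0], [0, 0, 0, 0, 0, 0, 0]])

```text
time_s: 27.95
tcp_pos: [0.599, -0.2956, 0.3115]
eef_rot: [179.0, 0.1, -171.1]
contact_force: [-0.2, -0.2, -0.3]
gripper_width: 0.0006
```

```bash
python3 st.py; python3 - <<'E'
from h import *
c,s=wshot('w9'); print(s['tcp_pos'],s['eef_rot'])
p=proj(c,np.array([[.5655,-.2865,.1]]))[0]; print(p)
x,y=np.clip(p-[100,75],0,[360,270]).astype(int)
cv2.imwrite('pics/w9c.png',cv2.resize(c['frame'][y:y+150,x:x+200],(800,600),interpolation=cv2.INTER_CUBIC))
E
```

```text
box XYZ 19.7 -14.1 299.5 tool z [-0.     0.017 -1.   ] tool y [-0.155  0.988  0.017]
[-10.2  18.1   8.4  -1.  -80.5 -70.8] 27.95 [-0.2 -0.2 -0.3]
[ 0.59899113 -0.29561066  0.31147255] [ 1.79028558e+02  1.45569831e-01 -1.71090459e+02]
[285.61088092 151.93947168]
```

View pics/w9c.png

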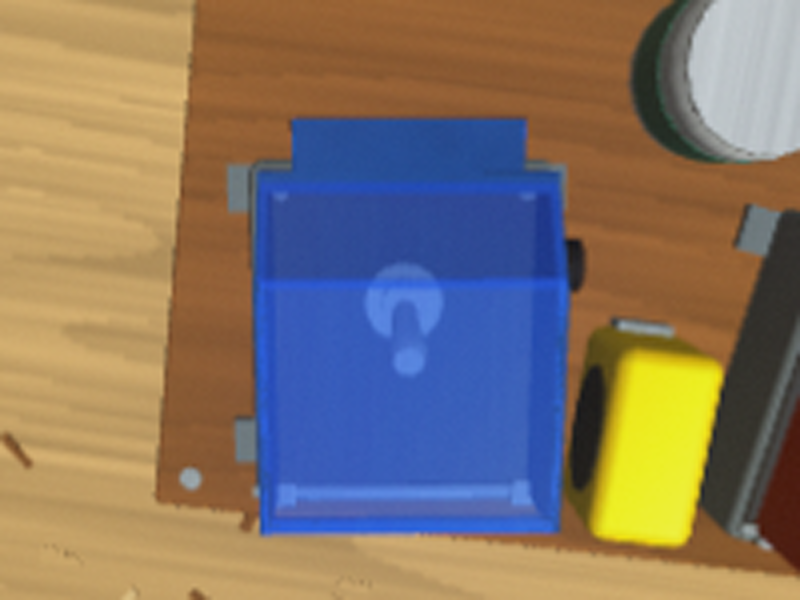

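The toggle (base at (403,298), tip at (408,360)) leans to the hinge, i.e. on. The hood looks shut, and I'll check its lip against the shut model before handing in.

```bash
python3 - <<'E'
from h import *
c=load('w9'); a=np.radians(8.9); u=np.array([np.cos(a),np.sin(a)]); v=np.array([-u[1],u[0]])
p0=proj(c,np.array([[.5655,-.2865,.1]]))[0]; o=np.clip(p0-[100,75],0,[360,270]).astype(int)
for th in (0,.06,.15):
    ph=th+.197; X=48-115.2*np.cos(ph); z=12+66+115.2*np.sin(ph)
    P=[[*(np.array([577.3,-284.7])+X*u+y*v),z] for y in (33,-33)]
    print(th,((proj(c,np.array(P)/1000)-o)*4).round())
s=get_state(); print(s['contact_force'],np.abs(s['qd']).max()); close_job()
E
```

```text
0 [[521. 115.]
 [286. 114.]]
0.06 [[524. 120.]
 [285. 120.]]
0.15 [[529. 131.]
 [284. 131.]]
[ 0.02954021  0.21251745 -0.51684402] 1.0800916045972722
the job is handed in; nothing more can be done
```

The task is done as far as my checks can show, and I handed the job in at about 28 s of the 72 s allowed; the interface gives no verdict.

- **Offcut:** I gripped it across its ends, carried it over the side fence and set it on the bench. A later wrist picture shows it there, clear of the plate.
- **Blank:** I pushed it along x with the fingers open, then along y with them shut, then nudged it in x once more. Each push ended in fence contact (about 12, 9 and 15 N). The picture afterwards shows it flush in the corner of both fences. I did not look at it again after working the switch.
- **Pump switch:** I lifted the blue hood to about 0.35 rad by my reading of the picture and pushed the toggle until the force rose to about 5 N at its stop. I then backed out so the hood dropped. The last picture shows the toggle leaning to the hinge, which is on.
- **Hood shut:** The lip's width matches the shut model. Its front edge lies between the rows expected for 0 and 0.06 rad, so this is within measuring error rather than an exact reading.
- **Other things on the bench:** The red hood, tin and tape looked untouched in the later pictures, but I did not measure their positions. The level, brush and rasp were not checked at the end.
- **End state and pictures:** The wrist force was about zero, so the arm was touching nothing. I viewed 11 pictures, one over the budget, to confirm the toggle and hood.

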